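# Make up the embossing die stack in its V-stop

## Task

Set the wide round die down on the white pad of the press bed and push it gently into the V-stop until it is centred in it, against both faces. Then set the flat steel pressure block on top of the die and push it gently home against both faces too, so that block and die stand one exactly above the other. Drop neither of them, and leave the narrow die and the bottle alone.

Things in the scene. Friction and masses are not known exactly. Their poses are not given: they have to be found in the camera images.
- bed: grey press bed plate 200 x 160 x 18 mm, fixed to the table, with a white nylon cutting pad 170 x 130 mm centred on it, pad top 30 mm above the table. Origin: centre of the underside; z up; its x axis points into the V-stop (the pushing direction, along the 200 mm side), y to the left of that. The pad is open and free on the -x side of the V-stop
- seat (a point): point on the pad top (30 mm above the table), 30 mm ahead of the bed's origin along the bed's x: where the axis of a 64 mm round stands when it rests against both faces of the V. Same axes as the bed
- stop_left: left half of the V-stop: fixed steel wall 12 mm thick, 42 mm long, 60 mm high above the pad, at 45 degrees to the bed's x; its flat, slippery inner face lies 32 mm from the seat axis, towards +x +y. Its origin is the seat point, axes the bed's. The face runs from the V's apex (45 mm ahead of the seat axis) to a point 15 mm ahead of it and 30 mm to the side: a seated disc's +-y sides are free
- stop_right: right half of the V-stop, the mirror image of the left (towards +x -y). Its origin is also the seat point. Both faces are slippery (friction about 0.15), the pad, the discs and the table ordinary (about 0.6): on the pad the discs stay where they are left, and one may stick on one face, short of the other, when pushed a little off-centre
- die: wide round embossing die: plain aluminium cylinder 64 mm in diameter, 45 mm high, about 0.4 kg, with a thin dark line round it near its foot; stands upright and loose on the table. Origin: centre of the underside; z along its axis
- block: pressure block: plain steel disc 64 mm in diameter, 28 mm thick, about 0.6 kg; lies flat and loose on the table. Origin: centre of the underside; z along its axis
- spare: bystander: narrow round die, aluminium cylinder 46 mm in diameter, 70 mm high, standing on the table; leave alone. Origin: centre of the underside
- bottle: bystander: white plastic bottle 60 mm in diameter, 150 mm high, standing on the table; leave alone. Origin: centre of the underside
- tray: fixed blue tray of cutting dies, 240 x 340 x 60 mm, at the robot's right; an obstacle only. Origin: centre of the underside
Not all that is in view belongs to the job. Of the things shaped like the block, the steel one is meant.

How it is judged:
On the way, in this order (a step that is already met when the one before it is completed fails the run):
1. the die stands on the pad, home in the V and pushed against the V-stop ((contact force between die and stop_left above 0.5 N or contact force between die and stop_right above 0.5 N) and distance between die and seat below 0.002 m and angle between die's own z axis and vertical below 0.03 rad), for 0.05 s.
2. the block lies on the die, home in the V and pushed against the V-stop ((contact force between block and stop_left above 0.5 N or contact force between block and stop_right above 0.5 N) and horizontal distance between block and seat below 0.002 m and distance between die and seat below 0.002 m and z of block in the frame of die between 0.0425 and 0.0475 m), for 0.05 s.
At the end, for the whole second after the job is handed in: The die stands upright on the pad within 2 mm of the seat point (against both faces of the V), the block lies level on the die (its underside 45 mm above the die's, within 2.5 mm) with its axis within 2 mm of the die's and of the seat point; both released and at rest (distance between die and seat below 0.002 m and horizontal distance between block and seat below 0.002 m and horizontal distance between block and die below 0.002 m and z of block in the frame of die between 0.0425 and 0.0475 m and angle between each of die, block's own z axis and vertical below 0.03 rad and linear speed of each of die, block below 0.01 m/s); the robot touches nothing.
It fails at once if the V-stop is pushed roughly: more than 40 N on either face (contact force between any of stop_left, stop_right and anything else above 40 N).
It fails at once if the narrow die or the bottle is moved more than 20 mm (distance of any of spare, bottle from where it was at the start of the episode above 0.02 m).
It fails at once if the die or the block is dropped: out of the fingers it falls faster than 0.5 m/s (from more than about 13 mm) ((linear speed of die above 0.5 m/s and contact force between die and the fingers below 0.1 N) or (linear speed of block above 0.5 m/s and contact force between block and the fingers below 0.1 N)).
It also fails if it takes over 72 s, if anything falls off the work surface, if the arm or the gripper's body presses on something with over 40 N, if the wrist force passes 120 N, or if a joint passes its speed limit or range.

## Robot

A 6-joint arm with a two-finger parallel gripper is mounted at the origin on the work surface. World frame = base frame: x ahead of the robot, y to its left, z up, the work surface at z = 0. Lengths are in m, angles in rad, forces in N, time in s.
With the tool pointing down it reaches from about 0.225 to 0.875 m from the base axis. Payload 3.4 kg.
Tool frame: the origin (TCP) lies between the finger pads; the fingertips stand 22 mm ahead of it and the grasp point (between the pads) lies 3 mm ahead of it (manip.finger_overhang is the distance from the TCP to the fingertips, in m); z points along the fingers, y is the line along which they close (so a half turn about z gives the same grasp; the last joint's range is limited). The gripper opens to 85 mm and grips with 20 to 120 N. Pads are 22 mm wide; open, the fingers measure 114 mm over their backs; the gripper's body (76 mm by 85 mm) begins 54 mm behind the grasp point. The pads swing forward as they close: fully open they stand 13 mm farther back than shut.
Start: joints at [1.058, 0.276, 1.505, -0, 1.361, -0.121], TCP at [0.22, 0.531, 0.253] pointing down, gripper open.
Joint ranges: [-2.89, 2.89], [-0.75, 2.08], [0.22, 2.7], [-1.18, 4.32], [0.11, 2.71], [-2.7, 2.7]. Speed limits (rad/s): [2.57, 2.57, 3.14, 3.14, 3.14, 3.14].

## Interface

Orientations are given as a unit quaternion [w, x, y, z].
In Python, from rig import get_state, eyes, order, manip gives the robot as it stands.
- The arm moves only by the tool drive_tool, never from a script. Its argument "rows" is a list of rows, each a list of 4 numbers: the shift along the tool's x, y, z in units of 25 mm (1.0 is 25 mm), then the turn about the tool's z in units of 6 degrees (1.0 is 6 degrees). A call has exactly 8 rows; each row is the pose to reach, as a shift and turn from the pose commanded when the call began, along the tool's axes at that moment; what a row does not reach only later rows make up. A row lasts 1/12 s, in which the tool goes at most 41.7 mm and 7.16 degrees, less where a joint would pass 70% of its speed; a pose out of reach is approached as far as the arm can. A call with a gripper value outside its range is refused whole. "grip" is the finger opening in mm, from 0 to 85.4, set as the call begins (left out, the last holds). The fingers move at their own pace and stop on an object; "newtons" is the grip in N (left out, the last holds). Time passes only in rows, so rows that repeat a pose let the fingers close, or fill a call up. It gives the time, the measured TCP pose, the force, the opening and the grip force at its end, in the units of the state.
- get_state(): the state, without advancing time (a new reading comes with each control period).
- eyes.get_image(name): name is "scene" or "side" or "wrist"; returns (picture, depth): 420x560x3 uint8, red, green, blue; 420x560 float32, m along the optical axis (not along the pixel's ray), 0 where there is no reading.
- eyes.camera_info(name): a dict with "fx", "fy", "cx", "cy" (pixels), "R" (3x3) and "t" (3): a world point X has camera coordinates R X + t. Camera axes: x right, y down, z forward; pixel columns grow to the right and rows downward; lengths in m; the calibration is good to about 2 mm. A picture is of the moment at which its call begins: read the wrist's pose just before it. camera_info takes no time and is no camera call; for the wrist camera it gives the pose at the moment of the call.
- order.sign_off(): hands the job in; it is judged then, once.
The state is a dict: "clock": time; "qpos": joint angles; "qd": joint speeds; "effort": joint torques, N m; "position": TCP position; "ee_rot": TCP orientation; "contact_force": force on the tool from outside, world axes, zero at the start; "moment": the same for the moment, N m; "width": finger opening in m; "gripper_force": force on a finger pad.
Only numpy, scipy, OpenCV 4.12 (cv2) and the standard library are available. Lean on these libraries where they do the work, as an engineer would, in place of code of your own. Each camera call takes 0.05 s, during which the arm holds its last target. There are 200 camera calls.

## Working session

There is one attempt and no reset: what is moved stays moved. The work goes in short steps, Python scripts to look and compute and a tool call to move; the robot and the scene stay as the last step left them, time stands still between calls to the robot, and variables do not carry over. Pictures are saved under pics/ and viewed, at most 10 in all, crops included, and the job is handed in when it is done.

Besides the shell and the picture viewer there is one more tool, called after ">>>" by a JSON object that holds its "op" and its "data", one argument or row to a line. drive_tool: Moves the arm, as the interface text tells. Its arguments: {"type":"object","properties":{"rows":{"type":"array","items":{"type":"array","items":{"type":"number"}}},"grip":{"type":"number"},"newtons":{"type":"number"}},"required":["rows"]}

```bash
mkdir -p pics; ls
python3 - <<'E'
from rig import get_state, eyes, order, manip
import cv2,numpy as np
print(get_state()); print(manip.__dict__ if hasattr(manip,'__dict__') else dir(manip))
a=[]
for n in("scene","side"):
    p,d=eyes.get_image(n); c=eyes.camera_info(n); np.savez(f"{n}.npz",p=p,d=d,**c); cv2.imwrite(f"pics/{n}.png",p[:,:,::-1])
    print(n,{k:np.round(v,3).tolist() for k,v in c.items()})
E
```

```text
pics
{'clock': 0.0, 'qpos': array([ 1.05799108e+00,  2.76624041e-01,  1.50617334e+00,  1.93563778e-05,
        1.36070171e+00, -1.20988289e-01]), 'qd': array([-4.41473104e-04,  4.52453364e-05,  1.78316858e-04,  9.65230439e-05,
       -2.85849374e-03,  1.81070787e-03]), 'effort': array([ 3.56504688e-04, -4.16772687e+01, -2.45806450e+01, -1.24050898e-04,
        1.11370548e-02, -3.64660673e-05]), 'position': array([0.21931758, 0.53098465, 0.2524071 ]), 'ee_rot': array([-3.06033874e-04,  1.94659618e-01,  9.80870391e-01, -9.02806844e-04]), 'contact_force': array([-0.0869934 ,  0.6237296 ,  0.18294207]), 'moment': array([-0.01725097,  0.04129775,  0.00413852]), 'gripper_force': 0.0, 'width': 0.08526819883952154}
{}
scene {'fx': 520.697, 'fy': 520.697, 'cx': 278.347, 'cy': 206.385, 'R': [[0.026, 1.0, 0.0], [0.683, -0.017, -0.731], [-0.73, 0.019, -0.683]], 't': [0.074, -0.374, 2.115]}
side {'fx': 404.062, 'fy': 404.062, 'cx': 268.258, 'cy': 203.997, 'R': [[-0.902, -0.432, 0.018], [-0.254, 0.495, -0.831], [0.35, -0.754, -0.556]], 't': [0.488, 0.232, 1.089]}
```

View pics/scene.png

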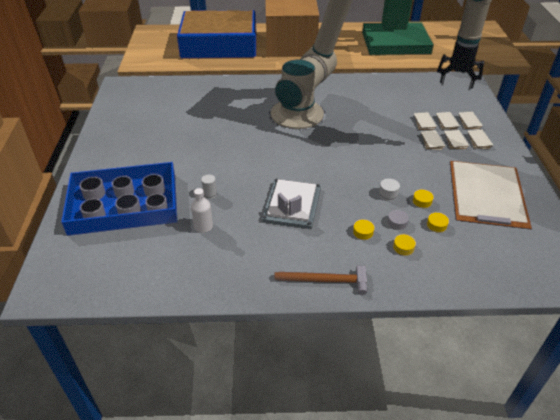

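View pics/side.png

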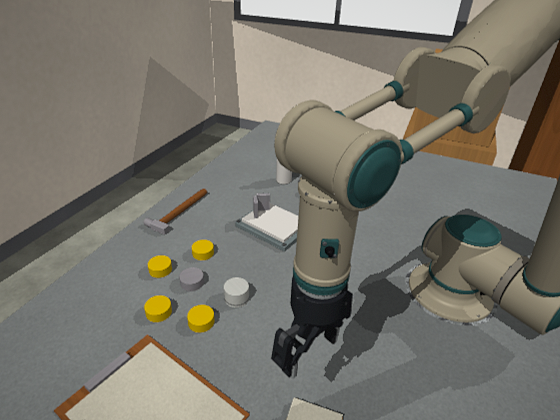

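The scene view shows the aluminium die candidate at (390,188), the grey disc at (399,218) among yellow discs at (424,199), (438,222), (404,244) and (364,229), the bed at (292,202), the narrow die at (208,187) and the bottle at (201,212). Of the disc shapes, the one at (399,218) is grey steel and the rest are yellow, so it fits the block. I'll confirm that with a crop.

```bash
cat > h.py <<'E'
import numpy as np,cv2
from rig import get_state, eyes, order, manip
def world(d,c):
    v,u=np.mgrid[:d.shape[0],:d.shape[1]]
    X=np.stack([(u-c['cx'])/c['fx']*d,(v-c['cy'])/c['fy']*d,d],-1)
    W=(X-c['t'])@c['R']; W[d<=0]=np.nan; return W
def ray(uv,c,z):
    uv=np.atleast_2d(uv).astype(float)
    D=np.c_[(uv[:,0]-c['cx'])/c['fx'],(uv[:,1]-c['cy'])/c['fy'],np.ones(len(uv))]@c['R']
    o=-c['R'].T@c['t']; return o+D*((z-o[2])/D[:,2])[:,None]
def load(n): 
    f=np.load(n+'.npz'); return f['p'],f['d'],{k:f[k] for k in('fx','fy','cx','cy','R','t')}
E
python3 - <<'E'
from h import *
for n in("scene","side"):
    p,d,c=load(n); W=world(d,c)
    m=((W[...,2]>.012)&(W[...,2]<.2)&(W[...,0]>.25)&(W[...,0]<.8)&(W[...,1]<.5)&(W[...,1]>-.35)).astype(np.uint8)
    k,l,s,cc=cv2.connectedComponentsWithStats(m)
    for i in range(1,k):
        if s[i,4]<60: continue
        P=W[l==i]; h=np.percentile(P[:,2],97); T=P[P[:,2]>h-.006]
        print(n,cc[i].round(),s[i,4],'h',h.round(3),'topcentre',T.mean(0).round(4),((T.max(0)+T.min(0))/2).round(4),np.ptp(T,0).round(3))
p,d,c=load("scene")
a=cv2.resize(p[165:260,340:460,::-1],None,fx=5,fy=5,interpolation=cv2.INTER_CUBIC)
b=cv2.resize(p[170:235,255:330,::-1],None,fx=4,fy=4,interpolation=cv2.INTER_CUBIC)
o=np.zeros((475,600+200,3),np.uint8);o[:,:600]=a;b=cv2.resize(b,(200,173));o[:173,600:]=b
cv2.imwrite("pics/crop.png",o)
E
```

```text
scene [204. 203.] 913 h 0.151 topcentre [ 0.6372 -0.3267  0.1501] [ 0.6352 -0.3272  0.1501] [0.031 0.027 0.01 ]
scene [292. 203.] 2090 h 0.09 topcentre [ 0.6064 -0.0576  0.09  ] [ 0.6013 -0.0548  0.0904] [0.048 0.071 0.014]
scene [389. 188.] 340 h 0.051 topcentre [0.5004 0.2814 0.0477] [0.5003 0.282  0.049 ] [0.059 0.063 0.008]
scene [423. 197.] 271 h 0.034 topcentre [0.5387 0.3889 0.0308] [0.5397 0.3877 0.0323] [0.064 0.062 0.009]
scene [398. 218.] 298 h 0.034 topcentre [0.6337 0.2866 0.0305] [0.6342 0.2862 0.0315] [0.063 0.063 0.008]
scene [438. 221.] 306 h 0.035 topcentre [0.652  0.4081 0.0311] [0.6524 0.4083 0.0327] [0.066 0.062 0.008]
scene [364. 228.] 310 h 0.034 topcentre [0.6759 0.172  0.0303] [0.6759 0.172  0.032 ] [0.062 0.062 0.009]
scene [404. 244.] 342 h 0.033 topcentre [0.7425 0.2865 0.0301] [0.7411 0.2848 0.0317] [0.066 0.063 0.009]
side [283. 173.] 229 h 0.085 topcentre [ 0.6448 -0.3041  0.0849] [ 0.6427 -0.3048  0.0865] [0.028 0.016 0.015]
side [270. 221.] 1925 h 0.089 topcentre [ 0.6016 -0.0602  0.0894] [ 0.6006 -0.0555  0.0885] [0.043 0.074 0.011]
side [202. 248.] 331 h 0.032 topcentre [0.673  0.172  0.0289] [0.6736 0.1713 0.0293] [0.065 0.063 0.007]
side [159. 264.] 382 h 0.032 topcentre [0.7399 0.2852 0.0289] [0.7406 0.2835 0.0295] [0.065 0.064 0.008]
side [191. 277.] 414 h 0.031 topcentre [0.6323 0.2871 0.0287] [0.6325 0.2849 0.029 ] [0.063 0.066 0.007]
side [236. 290.] 579 h 0.048 topcentre [0.4977 0.2825 0.0455] [0.4982 0.2819 0.0458] [0.062 0.064 0.008]
side [158. 306.] 523 h 0.031 topcentre [0.6473 0.4096 0.0286] [0.648  0.4085 0.0286] [0.065 0.064 0.007]
side [201. 316.] 548 h 0.031 topcentre [0.5361 0.3882 0.0288] [0.5366 0.3867 0.0294] [0.063 0.064 0.008]
```

View pics/crop.png

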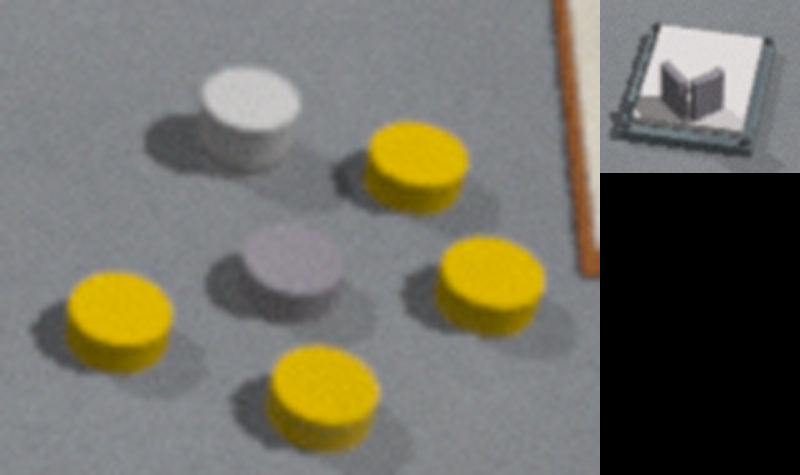

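Confirmed. The white-bright cylinder at (389,188) is the die, the grey steel disc at (398,218) is the block, and the yellow ones are decoys. The bed's V opens towards the robot, with its apex on the far side.

Run:
```python
from h import *
print(manip.finger_overhang)
for n in("scene","side"):
    p,d,c=load(n); W=world(d,c)
    m=((W[...,2]>.011)&(W[...,2]<.2)&(abs(W[...,0]-.59)<.16)&(abs(W[...,1]+.05)<.14)).astype(np.uint8)
    P=W[(m>0)]
    L=P[P[:,2]<.04]; r=cv2.minAreaRect((L[:,:2]*1000).astype(np.float32)); print(n,'bed',r)
    m2=(p.min(-1)>150)&(m>0)&(abs(W[...,2]-.03)<.008); Q=W[m2]; print('pad',cv2.minAreaRect((Q[:,:2]*1000).astype(np.float32)),m2.sum())
    T=P[P[:,2]>.084]; print('wall top',cv2.minAreaRect((T[:,:2]*1000).astype(np.float32)),len(T))
s=get_state(); print(s['position'])
from scipy.spatial.transform import Rotation as R
q=s['ee_rot'];Rt=R.from_quat(q[[1,2,3,0]]).as_matrix();print(Rt.round(3))
for t in([.499,.282,.2],[.633,.286,.2],[.59,-.055,.3]): print((Rt.T@(np.array(t)-s['position'])/.025).round(2))
p,d=eyes.get_image("wrist");c=eyes.camera_info("wrist");print(np.round(c['R'],3).tolist(),(-c['R'].T@c['t']).round(3))
```

```text
0.022
scene bed ((544.02978515625, -44.342002868652344), (161.1817169189453, 212.62942504882812), 76.98468780517578)
pad ((537.4930419921875, -43.448524475097656), (132.36862182617188, 179.50929260253906), 77.14314270019531) 898
wall top ((605.8355712890625, -58.477203369140625), (73.40812683105469, 36.806732177734375), 72.43045806884766) 108
side bed ((542.6375732421875, -38.65452575683594), (153.05001831054688, 201.599365234375), 77.73380279541016)
pad ((539.7123413085938, -42.101318359375), (135.70001220703125, 170.6959228515625), 76.58019256591797) 1106
wall top ((602.8389892578125, -58.161346435546875), (76.16089630126953, 33.71988296508789), 75.13362884521484) 79
[0.21936977 0.53103615 0.25250379]
[[-0.924  0.382 -0.001]
 [ 0.382  0.924 -0.001]
 [ 0.    -0.002 -1.   ]]
[-14.14  -4.93   2.11]
[-19.03  -2.74   2.1 ]
[-22.65 -16.01  -1.88]
[[0.382, 0.924, -0.002], [0.886, -0.366, 0.284], [0.262, -0.11, -0.959]] [0.153 0.559 0.375]
```

>>> {"op": "drive_tool", "data": {
  "rows": [
    [-0.8, -0.3, 0, 0],
    [-2.3, -0.8, 0.2, -0.3],
    [-3.9, -1.35, 0.5, -0.6],
    [-5.5, -1.9, 0.8, -0.9],
    [-7.1, -2.5, 1.1, -1.2],
    [-8.7, -3, 1.5, -1.6],
    [-10.3, -3.6, 1.8, -1.6],
    [-11.9, -4.2, 2, -1.6]
  ],
  "grip": 85,
  "newtons": 30
}}

```text
clock: 0.82
position: [0.4488, 0.325, 0.2034]
ee_rot: [-0.001, 0.112, 0.994, -0.0]
contact_force: [0.1, 1.3, -0.5]
width: 0.0851
gripper_force: 0.0
```

```bash
cat >> h.py <<'E'
from scipy.spatial.transform import Rotation as Ro
def shot(name):
    s=get_state(); c=eyes.camera_info("wrist"); p,d=eyes.get_image("wrist"); cv2.imwrite(f"pics/{name}.png",p[:,:,::-1])
    np.savez(name+'.npz',p=p,d=d,**c); return s,p,d,c
def tool(s,t):
    q=s['ee_rot'];Rt=Ro.from_quat(np.asarray(q)[[1,2,3,0]]).as_matrix(); return Rt,(Rt.T@(np.array(t)-s['position'])/.025)
def discs(p,d,c,zt,tol=.006):
    W=world(d,c); m=(abs(W[...,2]-zt)<tol).astype(np.uint8); k,l,st,cc=cv2.connectedComponentsWithStats(m); out=[]
    for i in range(1,k):
        if st[i,4]<400: continue
        ct=max(cv2.findContours((l==i).astype(np.uint8),0,1)[0],key=cv2.contourArea)
        e=cv2.fitEllipse(cv2.convexHull(ct)); w=ray(ct[:,0,:],c,zt); (x,y),r=cv2.minEnclosingCircle((w[:,:2]*1e3).astype(np.float32))
        out.append((st[i,4],np.round(e[0]),np.array([x,y]),r,p[l==i].mean(0).round()))
    return out
E
python3 - <<'E'
from h import *
s,p,d,c=shot("w1")
for z in(.045,.028):
    for o in discs(p,d,c,z): print(z,*o)
Rt,u=tool(s,[.499,.282,.2]);print(u, s['position'])
E
```

```text
0.045 3041 [251. 259.] [498.80935669 282.43896484] 32.95233917236328 [195. 195. 191.]
0.028 2450 [358. 265.] [537.22802734 388.14926147] 33.17201614379883 [208. 179.  54.]
0.028 2829 [ 14. 322.] [523.80657959  -0.63697052] 68.04834747314453 [194. 191. 187.]
0.028 664 [376. 345.] [641.69238281 392.5657959 ] 27.58646583557129 [190. 162.  49.]
0.028 1389 [285. 349.] [629.68170166 287.81338501] 31.695781707763672 [136. 133. 137.]
[-2.33911285 -1.23081564  0.13620374] [0.44882153 0.32499192 0.20344709]
```

View pics/w1.png

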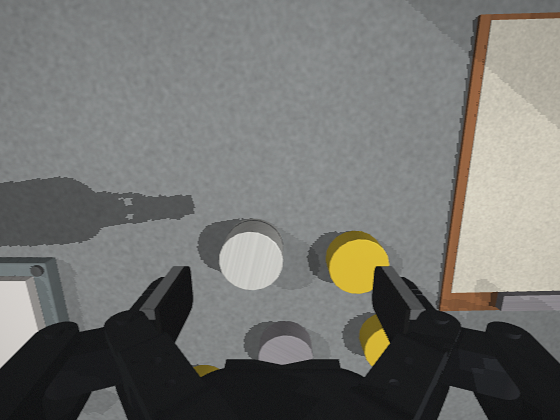

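The wrist view shows the die's top at (251,259), between the fingers' approach line. The block is at (285,349), yellow discs are at (358,265) and (376,345), and the pad corner is at lower left.

>>> {"op": "drive_tool", "data": {
  "rows": [
    [-0.6, -0.3, 0, 0],
    [-1.5, -0.8, 0.3, 0],
    [-2.2, -1.15, 1, 0],
    [-2.33, -1.21, 2, 0],
    [-2.33, -1.21, 3, 0],
    [-2.33, -1.21, 4, 0],
    [-2.33, -1.21, 4.6, 0],
    [-2.33, -1.21, 4.8, 0]
  ]
}}

```text
clock: 1.53
position: [0.4961, 0.2835, 0.0814]
ee_rot: [-0.003, 0.112, 0.994, -0.001]
contact_force: [-0.3, 0.1, -0.5]
width: 0.0851
gripper_force: 0.0
```

Run:
```python
from h import *
s,p,d,c=shot("w2")
for o in discs(p,d,c,.045): print(*o)
Rt,u=tool(s,[.4988,.2824,.025]);print(u, s['position'])
```

```text
9397 [280. 260.] [498.70422363 282.02029419] 32.901268005371094 [158. 158. 155.]
[-0.12560455 -0.00935173  2.25494727] [0.49610853 0.283455   0.0813875 ]
```

>>> {"op": "drive_tool", "data": {
  "rows": [
    [0, 0, 0.3, 0],
    [-0.03, 0, 0.8, 0],
    [-0.05, 0, 1.3, 0],
    [-0.05, 0, 1.8, 0],
    [-0.05, 0, 2.1, 0],
    [-0.05, 0, 2.2, 0],
    [-0.05, 0, 2.2, 0],
    [-0.05, 0, 2.2, 0]
  ]
}}

```text
clock: 2.25
position: [0.5, 0.2843, 0.0301]
ee_rot: [0.001, 0.112, 0.994, 0.0]
contact_force: [-0.7, 0.4, -0.1]
width: 0.085
gripper_force: 0.0
```

>>> {"op": "drive_tool", "data": {
  "rows": [
    [0, 0, 0, 0],
    [0, 0, 0, 0],
    [0, 0, 0, 0],
    [0, 0, 0, 0],
    [0, 0, 0, 0],
    [0, 0, 0, 0],
    [0, 0, 0, 0],
    [0, 0, 0, 0]
  ],
  "grip": 55,
  "newtons": 40
}}

```text
clock: 2.92
position: [0.4997, 0.2835, 0.0305]
ee_rot: [0.001, 0.112, 0.994, -0.0]
contact_force: [-0.1, -2.3, 5.8]
width: 0.0628
gripper_force: 43.9
```

>>> {"op": "drive_tool", "data": {
  "rows": [
    [0, 0, -0.3, 0],
    [0, 0, -1, 0],
    [-0.2, -0.2, -2, 0],
    [-0.7, -0.9, -3.2, 0],
    [-1.5, -2, -4.4, 0],
    [-2.4, -3.3, -5.4, 0],
    [-3.3, -4.6, -6.2, 0],
    [-4.2, -5.9, -7, 0]
  ]
}}

```text
clock: 3.58
position: [0.5644, 0.1275, 0.1996]
ee_rot: [0.0, 0.111, 0.994, 0.0]
contact_force: [1.3, -0.0, -2.9]
width: 0.0631
gripper_force: 45.2
```

>>> {"op": "drive_tool", "data": {
  "rows": [
    [-0.9, -1.3, -0.6, 0],
    [-1.8, -2.5, -1.1, 0],
    [-2.7, -3.7, -1.5, 0],
    [-3.5, -4.9, -1.8, 0],
    [-4.2, -5.8, -1.8, 0],
    [-4.6, -6.3, -1.8, 0],
    [-4.7, -6.5, -1.8, 0],
    [-4.7, -6.5, -1.8, 0]
  ]
}}

```text
clock: 4.25
position: [0.6424, -0.0567, 0.242]
ee_rot: [-0.001, 0.113, 0.994, 0.0]
contact_force: [-0.2, 1.6, -3.6]
width: 0.0629
gripper_force: 45.3
```

Run:
```python
from h import *
s,p,d,c=shot("w3")
print(s['position'],s['width'],s['contact_force'],np.linalg.norm(s['qd']))
```

```text
[ 0.6423626  -0.05670135  0.24200125] 0.0628648745835466 [-0.16077916  1.59374398 -3.59084363] 0.055464901667008466
```

View pics/w3.png

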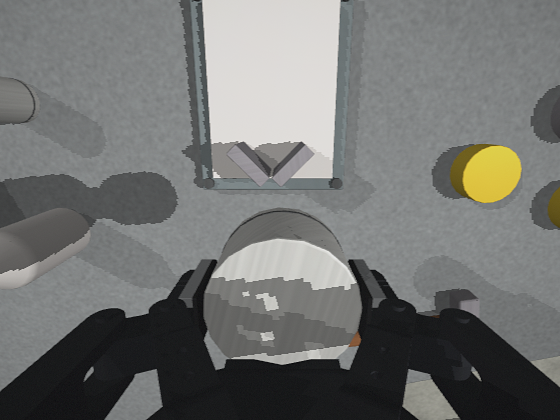

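The wrist view shows the V-stop at about (270,165), with its apex at (272,185) and the arms opening towards the image top (the robot side). The pad is white and free of clutter, and the die is held at (280,290).

Run:
```python
from h import *
p,d,c=load("w3"); W=world(d,c)
m=(abs(W[...,2]-.09)<.006); m[200:]=0
P=W[m]; print(len(P),'z',np.median(P[:,2]))
m8=m.astype(np.uint8); k,l,st,cc=cv2.connectedComponentsWithStats(m8)
# split about the apex by direction along bed y using pixel uv cast on z=.09
v,u=np.nonzero(m); Q=ray(np.c_[u,v],c,.09)[:,:2]
for it,a in enumerate([-13.,-13.]):
    ex=np.array([np.cos(np.radians(a)),np.sin(np.radians(a))]); ey=np.array([-ex[1],ex[0]])
    b=Q@ey; mid=(b.max()+b.min())/2; C=[]
    for sgn in(1,-1):
        S=Q[(b-mid)*sgn>4e-3]; r=cv2.minAreaRect((S*1e3).astype(np.float32)); mu=S.mean(0); ev=np.linalg.svd(S-mu)[2][0]
        print(sgn,r,'mean',mu,'pca deg',np.degrees(np.arctan2(ev[1],ev[0])),len(S)); C.append(np.array(r[0]))
    break
print('ends y',b.min(),b.max(),'x ends',(Q@ex).min(),(Q@ex).max(),'mid',mid)
# pad/bed edges
w=((p.min(-1)>170)&(abs(W[...,2]-.03)<.008)).astype(np.uint8); w[140:]=0
for nm,f in(('L',np.argmax),):
    L=[];R=[]
    for r in range(5,135):
        x=np.nonzero(w[r])[0]; L.append((x[0]-.5,r)); R.append((x[-1]+.5,r))
    for E in(L,R):
        E=ray(np.array(E),c,.03)[:,:2].astype(np.float32); vx,vy,x0,y0=cv2.fitLine(E,cv2.DIST_HUBER,0,.01,.01).ravel(); print('edge yaw',np.degrees(np.arctan2(vy,vx)),'y offset',np.array([x0,y0])@ey)
print('pad z',np.median(W[w>0][:,2]))
```

```text
1361 z 0.09121771988706068
1 ((608.9142456054688, -39.14436340332031), (12.61347484588623, 41.85090637207031), 32.457576751708984) mean [ 0.60857591 -0.03810319] pca deg -57.15340971337571 650
-1 ((599.9833984375, -77.32646179199219), (41.8101806640625, 12.757765769958496), 31.547510147094727) mean [ 0.59947738 -0.07766778] pca deg 31.186416640401944 676
ends y 0.04125850501271477 0.11760152286647023 x ends 0.5835172864383629 0.6205617952745913 mid 0.0794300139395925
edge yaw -12.957829 y offset 0.014220916058164695
edge yaw -12.98063 y offset 0.1439495811099275
pad z 0.031297887235690006
```

>>> {"op": "drive_tool", "data": {
  "rows": [
    [0.4, 0, 0, 0],
    [1.3, -0.1, 0, 0],
    [2.3, -0.2, 0, 0],
    [3.3, -0.3, 0, 0],
    [3.9, -0.38, 0.5, 0],
    [4.04, -0.39, 1.3, 0],
    [4.04, -0.39, 2.2, 0],
    [4.04, -0.39, 3, 0]
  ]
}}

```text
clock: 4.97
position: [0.5398, -0.0408, 0.1679]
ee_rot: [-0.0, 0.111, 0.994, 0.0]
contact_force: [-0.4, -0.6, -4.3]
width: 0.0629
gripper_force: 45.3
```

>>> {"op": "drive_tool", "data": {
  "rows": [
    [0, 0, 0.9, 0],
    [0, 0, 1.8, 0],
    [0, 0, 2.5, 0],
    [0, 0, 3, 0],
    [0, 0, 3.3, 0],
    [0, 0, 3.4, 0],
    [0, 0, 3.4, 0],
    [0, 0, 3.4, 0]
  ]
}}

```text
clock: 5.63
position: [0.5424, -0.0427, 0.0839]
ee_rot: [0.001, 0.112, 0.994, 0.0]
contact_force: [0.1, 0.1, -3.2]
width: 0.0632
gripper_force: 45.3
```

```bash
cat >> h.py <<'E'
def bedframe(s,seat=(.5711,-.0505)):
    ex=np.array([.9744,-.225]);ey=np.array([.225,.9744]); o=(np.array(s['position'][:2])-seat)*1e3; f=s['contact_force']
    print('TCP from seat mm x %.1f y %.1f z %.1f'%(o@ex,o@ey,s['position'][2]*1e3),'F x %.1f y %.1f z %.1f'%(f[:2]@ex,f[:2]@ey,f[2]),'w %.1f g %.1f'%(s['width']*1e3,s['gripper_force']),'t',s['clock'])
E
python3 - <<'E'
from h import *
s,p,d,c=shot("w4"); bedframe(s)
for o in discs(p,d,c,s['position'][2]+.0145): print(*o)
bedframe({**s,'position':np.r_[np.array(discs(p,d,c,s['position'][2]+.0145)[0][2])/1e3,0]})
E
```

```text
TCP from seat mm x -29.7 y 1.1 z 83.9 F x 0.1 y 0.2 z -3.2 w 63.2 g 45.3 t 5.6333
18067 [283. 299.] [536.91790771 -40.93471146] 45.701168060302734 [123. 123. 120.]
TCP from seat mm x -35.5 y 1.6 z 0.0 F x 0.1 y 0.2 z -3.2 w 63.2 g 45.3 t 5.6333
```

View pics/w4.png

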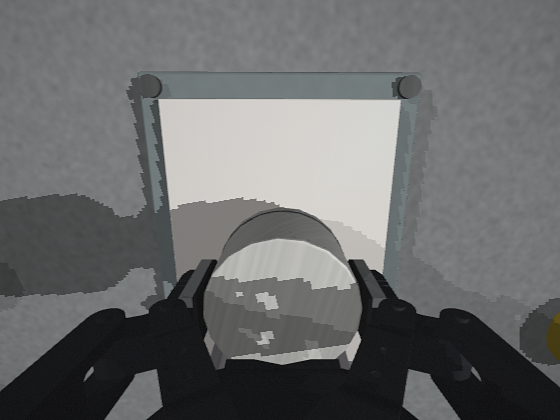

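>>> {"op": "drive_tool", "data": {
  "rows": [
    [0, -0.02, 0.2, 0],
    [0, -0.04, 0.4, 0],
    [0, -0.04, 0.55, 0],
    [0, -0.04, 0.65, 0],
    [0, -0.04, 0.7, 0],
    [0, -0.04, 0.75, 0],
    [0, -0.04, 0.8, 0],
    [0, -0.04, 0.85, 0]
  ]
}}

```text
clock: 6.35
position: [0.542, -0.0443, 0.0617]
ee_rot: [0.0, 0.112, 0.994, 0.0]
contact_force: [-0.4, 0.3, -3.2]
width: 0.0627
gripper_force: 45.3
```

>>> {"op": "drive_tool", "data": {
  "rows": [
    [0, 0, 0.02, 0],
    [0, 0, 0.04, 0],
    [0, 0, 0.06, 0],
    [0, 0, 0.08, 0],
    [0, 0, 0.1, 0],
    [0, 0, 0.1, 0],
    [0, 0, 0.1, 0],
    [0, 0, 0.1, 0]
  ]
}}

```text
clock: 7.02
position: [0.542, -0.0442, 0.0605]
ee_rot: [0.0, 0.112, 0.994, -0.0]
contact_force: [-2.5, 1.2, 6.1]
width: 0.0629
gripper_force: 46.5
```

>>> {"op": "drive_tool", "data": {
  "rows": [
    [0, 0, -0.04, 0],
    [0, 0, -0.04, 0],
    [0, 0, -0.04, 0],
    [0, 0, -0.04, 0],
    [0, 0, -0.04, 0],
    [0, 0, -0.04, 0],
    [0, 0, -0.04, 0],
    [0, 0, -0.04, 0]
  ],
  "grip": 68
}}

```text
clock: 7.68
position: [0.5419, -0.0442, 0.0602]
ee_rot: [-0.0, 0.112, 0.994, 0.0]
contact_force: [0.1, 0.7, -0.1]
width: 0.0678
gripper_force: 0.0
```

>>> {"op": "drive_tool", "data": {
  "rows": [
    [0, 0, 0, 0],
    [0, 0, 0, 0],
    [0, 0, 0, 0],
    [0, 0, 0, 0],
    [0, 0, 0, 0],
    [0, 0, 0, 0],
    [0, 0, 0, 0],
    [0, 0, 0, 0]
  ],
  "grip": 55,
  "newtons": 20
}}

```text
clock: 8.35
position: [0.5419, -0.0441, 0.0604]
ee_rot: [0.0, 0.112, 0.994, 0.0]
contact_force: [0.1, -0.2, 2.4]
width: 0.0632
gripper_force: 22.4
```

Run:
```python
from h import *
bedframe(get_state())
```

```text
TCP from seat mm x -29.9 y -0.4 z 60.4 F x 0.1 y -0.2 z 2.4 w 63.2 g 22.4 t 8.35
```

>>> {"op": "drive_tool", "data": {
  "rows": [
    [-0.1, 0, 0, 0],
    [-0.25, 0, 0, 0],
    [-0.4, 0, 0, 0],
    [-0.55, 0, 0, 0],
    [-0.7, 0, 0, 0],
    [-0.85, 0, 0, 0],
    [-0.95, 0, 0, 0],
    [-1, 0, 0, 0]
  ]
}}

```text
clock: 9.02
position: [0.5618, -0.0487, 0.0604]
ee_rot: [-0.005, 0.112, 0.994, 0.0]
contact_force: [-11.2, 2.6, 14.5]
width: 0.0631
gripper_force: 23.4
```

>>> {"op": "drive_tool", "data": {
  "rows": [
    [-0.02, 0, 0, 0],
    [-0.04, 0, 0, 0],
    [-0.06, 0, 0, 0],
    [-0.08, 0, 0, 0],
    [-0.1, 0, 0, 0],
    [-0.1, 0, 0, 0],
    [-0.1, 0, 0, 0],
    [-0.1, 0, 0, 0]
  ]
}}

```text
clock: 9.68
position: [0.562, -0.0488, 0.0605]
ee_rot: [-0.007, 0.112, 0.994, 0.001]
contact_force: [-13.5, 3.0, 16.5]
width: 0.0636
gripper_force: 23.8
```

Run:
```python
from h import *
bedframe(get_state())
```

```text
TCP from seat mm x -9.3 y -0.4 z 60.5 F x -13.8 y -0.1 z 16.5 w 63.6 g 23.8 t 9.6833
```

>>> {"op": "drive_tool", "data": {
  "rows": [
    [0, 0, -0.03, 0],
    [0, 0, -0.06, 0],
    [0, 0, -0.08, 0],
    [0, 0, -0.1, 0],
    [0, 0, -0.1, 0],
    [0, 0, -0.1, 0],
    [0, 0, -0.1, 0],
    [0, 0, -0.1, 0]
  ]
}}

```text
clock: 10.35
position: [0.5687, -0.0503, 0.0626]
ee_rot: [-0.0, 0.112, 0.994, 0.0]
contact_force: [0.2, 0.3, -3.1]
width: 0.0635
gripper_force: 22.9
```

Run:
```python
from h import *
bedframe(get_state())
p,d=eyes.get_image("side"); cv2.imwrite("pics/s2.png",cv2.resize(p[160:300,200:390,::-1],None,fx=4,fy=4,interpolation=cv2.INTER_CUBIC))
```

```text
TCP from seat mm x -2.3 y -0.4 z 62.6 F x 0.1 y 0.4 z -3.1 w 63.5 g 22.9 t 10.35
```

View pics/s2.png

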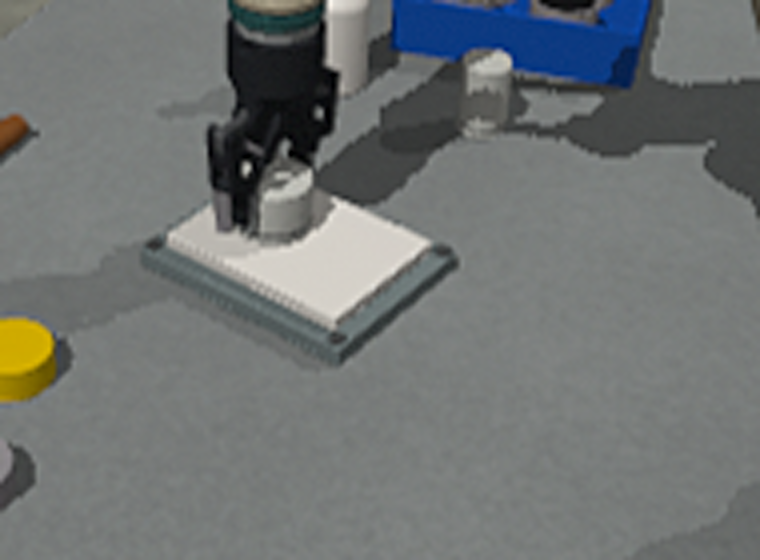

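The side crop shows the die held between the fingers next to the V. The earlier block was friction from pressing on the pad. The die is now lifted about 2 mm, so I'll touch down lightly and then push.

>>> {"op": "drive_tool", "data": {
  "rows": [
    [0, 0, 0.02, 0],
    [0, 0, 0.04, 0],
    [0, 0, 0.05, 0],
    [0, 0, 0.06, 0],
    [0, 0, 0.06, 0],
    [-0.02, 0, 0.06, 0],
    [-0.04, 0, 0.06, 0],
    [-0.06, 0, 0.06, 0]
  ]
}}

```text
clock: 11.07
position: [0.5703, -0.0507, 0.0613]
ee_rot: [0.0, 0.112, 0.994, 0.0]
contact_force: [-0.2, -1.1, -3.4]
width: 0.0637
gripper_force: 22.9
```

>>> {"op": "drive_tool", "data": {
  "rows": [
    [-0.02, 0, 0, 0],
    [-0.04, 0, 0, 0],
    [-0.06, 0, 0, 0],
    [-0.08, 0, 0, 0],
    [-0.1, 0, 0, 0],
    [-0.1, 0, 0, 0],
    [-0.1, 0, 0, 0],
    [-0.1, 0, 0, 0]
  ]
}}

```text
clock: 11.73
position: [0.5712, -0.0512, 0.061]
ee_rot: [-0.001, 0.112, 0.994, -0.0]
contact_force: [-4.5, -0.8, -1.3]
width: 0.0632
gripper_force: 22.9
```

Run:
```python
from h import *
bedframe(get_state())
```

```text
TCP from seat mm x 0.2 y -0.6 z 61.0 F x -4.2 y -1.8 z -1.3 w 63.2 g 22.9 t 11.7333
```

>>> {"op": "drive_tool", "data": {
  "rows": [
    [0, -0.01, 0.01, 0],
    [-0.02, -0.02, 0.01, 0],
    [-0.04, -0.02, 0.02, 0],
    [-0.06, -0.03, 0.02, 0],
    [-0.08, -0.03, 0.02, 0],
    [-0.1, -0.03, 0.02, 0],
    [-0.1, -0.03, 0.02, 0],
    [-0.1, -0.03, 0.02, 0]
  ]
}}

```text
clock: 12.4
position: [0.5712, -0.0512, 0.0605]
ee_rot: [-0.004, 0.112, 0.994, 0.001]
contact_force: [-8.8, 1.6, 2.2]
width: 0.0637
gripper_force: 23.2
```

Run:
```python
from h import *
bedframe(get_state())
```

```text
TCP from seat mm x 0.3 y -0.7 z 60.5 F x -9.0 y -0.4 z 2.2 w 63.7 g 23.2 t 12.4
```

>>> {"op": "drive_tool", "data": {
  "rows": [
    [0, 0, 0, 0],
    [0, 0, 0, 0],
    [0, 0, 0, 0],
    [0.1, 0, 0, 0],
    [0.2, 0, 0, 0],
    [0.2, 0, 0, 0],
    [0.2, 0, 0, 0],
    [0.2, 0, 0, 0]
  ],
  "grip": 72
}}

```text
clock: 13.07
position: [0.5702, -0.0514, 0.0609]
ee_rot: [0.0, 0.112, 0.994, 0.0]
contact_force: [-0.4, -0.7, -0.5]
width: 0.0721
gripper_force: 0.0
```

Run:
```python
from h import *
bedframe(get_state())
```

```text
TCP from seat mm x -0.7 y -1.1 z 60.9 F x -0.2 y -0.7 z -0.5 w 72.1 g 0.0 t 13.0667
```

>>> {"op": "drive_tool", "data": {
  "rows": [
    [0, 0.02, -0.1, 0],
    [0, 0.02, -0.5, 0],
    [0, 0.02, -1.2, 0],
    [0, 0.02, -2.2, 0],
    [-0.3, 0.02, -3.3, 0],
    [-1, 0.02, -4.4, 0],
    [-1.8, 0.02, -5.4, 0],
    [-2.6, 0.02, -6.2, 0]
  ],
  "grip": 80
}}

```text
clock: 13.73
position: [0.6346, -0.0655, 0.2196]
ee_rot: [0.002, 0.112, 0.994, -0.0]
contact_force: [0.6, 0.2, -0.7]
width: 0.0798
gripper_force: 0.0
```

>>> {"op": "drive_tool", "data": {
  "rows": [
    [-0.3, 0, -0.6, 0],
    [-0.5, 0, -1, 0],
    [-0.6, 0, -1.2, 0],
    [-0.6, 0, -1.3, 0],
    [-0.6, 0, -1.3, 0],
    [-0.6, 0, -1.3, 0],
    [-0.6, 0, -1.3, 0],
    [-0.6, 0, -1.3, 0]
  ],
  "grip": 85
}}

```text
clock: 14.4
position: [0.6474, -0.0685, 0.2475]
ee_rot: [-0.001, 0.112, 0.994, 0.0]
contact_force: [0.5, 0.3, -0.8]
width: 0.0852
gripper_force: 0.0
```

Run:
```python
from h import *
s,p,d,c=shot("w5"); bedframe(s)
for o in discs(p,d,c,.075): print(*o)
W=world(d,c)
# 64mm disc: gaps to walls, edges in bed frame
ex=np.array([.9744,-.225]);ey=np.array([.225,.9744])
def inbed(q): q=q-np.array([.5711,-.0505]); return np.c_[q@ex,q@ey]*1e3
m=abs(W[...,2]-.091)<.006; m[290:]=0
v,u=np.nonzero(m); Q=inbed(ray(np.c_[u,v],c,.0903)[:,:2]); k=(abs(Q[:,0]-30)<40)&(abs(Q[:,1])<50); Q=Q[k]; mid=(Q[:,1].max()+Q[:,1].min())/2; print('wall y',Q[:,1].min(),Q[:,1].max(),'x',Q[:,0].min(),Q[:,0].max())
C=[]
for g in(1,-1):
    S=Q[(Q[:,1]-mid)*g>4]; r=cv2.minAreaRect(S.astype(np.float32)); C.append(r[0]); print(r)
seat=np.mean(C,0)-[34.2,0]; print('seat est bed',seat)
m=(abs(W[...,2]-.076)<.005).astype(np.uint8); m[300:]=0
k,l,st,cc=cv2.connectedComponentsWithStats(m); i=1+np.argmax(st[1:,4]); v,u=np.nonzero(l==i); Q=inbed(ray(np.c_[u,v],c,.0753)[:,:2]); print('die top x',Q[:,0].min(),Q[:,0].max(),'y',Q[:,1].min(),Q[:,1].max(),'c',cv2.minEnclosingCircle(Q.astype(np.float32)),'mean',Q.mean(0))
cv2.imwrite("pics/w5c.png",cv2.resize(p[60:260,170:390,::-1],None,fx=3,fy=3,interpolation=cv2.INTER_CUBIC))
```

```text
TCP from seat mm x 78.4 y -0.4 z 247.5 F x 0.4 y 0.4 z -0.8 w 85.2 g 0.0 t 14.4
4085 [283. 122.] [578.44024658 -52.09191513] 38.50872039794922 [196. 196. 192.]
521 [ 36. 241.] [ 634.21966553 -322.36682129] 29.42137908935547 [92. 90. 89.]
wall y -38.39919195723062 37.84326639211667 x 15.975708355289296 53.078470271392824
((34.27655792236328, 19.626514434814453), (12.220832824707031, 41.80057144165039), 45.61563491821289)
((34.11688232421875, -19.545902252197266), (41.2957649230957, 12.1832914352417), 44.69859313964844)
seat est bed [-0.00327988  0.04030609]
die top x -30.66518572786623 45.958622760240374 y -31.456407336092223 31.579773671026352 c ((7.509613990783691, 0.09988100081682205), 38.47105026245117) mean [ 0.52083659 -0.01259074]
```

View pics/w5c.png

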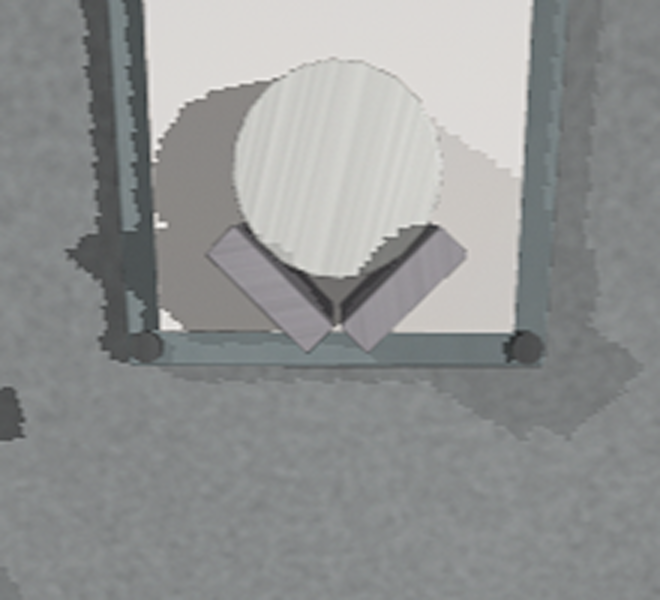

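The crop shows the die seated in the V, touching both faces symmetrically, with its centre at crop (337,168) and the apex at (338,325). Measured centre is within about 1 mm of the seat. Next is the block.

>>> {"op": "drive_tool", "data": {
  "rows": [
    [0.3, 1, 0, 0],
    [0.7, 2.5, 0, 0],
    [1.1, 4, 0, 0],
    [1.5, 5.6, 0, 0],
    [1.9, 7.2, 0.4, 0],
    [2.4, 8.8, 0.9, 0],
    [2.8, 10.4, 1.5, 0],
    [3.2, 11.8, 2.2, 0]
  ]
}}

```text
clock: 15.12
position: [0.6359, 0.2356, 0.1951]
ee_rot: [0.001, 0.112, 0.994, 0.0]
contact_force: [1.4, 0.4, 0.6]
width: 0.0847
gripper_force: 0.0
```

>>> {"op": "drive_tool", "data": {
  "rows": [
    [0.3, 1.1, 0.7, 0],
    [0.45, 1.7, 1.3, 0],
    [0.5, 1.9, 1.8, 0],
    [0.5, 1.9, 2.1, 0],
    [0.5, 1.9, 2.2, 0],
    [0.5, 1.9, 2.2, 0],
    [0.5, 1.9, 2.2, 0],
    [0.5, 1.9, 2.2, 0]
  ]
}}

```text
clock: 15.78
position: [0.6353, 0.2811, 0.1412]
ee_rot: [0.001, 0.113, 0.994, 0.0]
contact_force: [0.2, -1.0, 0.2]
width: 0.0851
gripper_force: 0.0
```

Run:
```python
from h import *
s,p,d,c=shot("w6"); print(s['position'])
for o in discs(p,d,c,.028): print(*o); print(tool(s,[*(o[2]/1e3),.025])[1])
```

```text
[0.63533382 0.28106876 0.14120213]
7545 [401.  51.] [538.45812988 387.4223938 ] 32.65046310424805 [213. 185.  60.]
[4.73955523 3.27275517 4.64154909]
5242 [444. 197.] [648.88305664 408.42388916] 33.464935302734375 [213. 187.  60.]
[0.62339476 5.08181259 4.65144202]
4833 [288. 213.] [634.27313232 286.92868042] 32.349849700927734 [149. 145. 150.]
[0.1032282  0.21471155 4.64808362]
1889 [168. 286.] [673.45770264 172.80426025] 33.52455139160156 [199. 171.  52.]
[-2.44781654 -3.88258889  4.64949528]
3614 [312. 325.] [740.72949219 284.81658936] 33.99280548095703 [206. 176.  53.]
[-4.06553605  1.08717293  4.65723501]
```

>>> {"op": "drive_tool", "data": {
  "rows": [
    [0.05, 0.1, 0.4, 0],
    [0.1, 0.21, 1.3, 0],
    [0.1, 0.21, 2.3, 0],
    [0.1, 0.21, 3.3, 0],
    [0.1, 0.21, 4, 0],
    [0.1, 0.21, 4.4, 0],
    [0.1, 0.21, 4.6, 0],
    [0.1, 0.21, 4.7, 0]
  ]
}}

```text
clock: 16.5
position: [0.633, 0.2881, 0.0218]
ee_rot: [-0.0, 0.112, 0.994, -0.0]
contact_force: [-0.5, -0.0, -0.8]
width: 0.0846
gripper_force: 0.0
```

>>> {"op": "drive_tool", "data": {
  "rows": [
    [0, 0, 0.05, 0],
    [0, 0, 0.1, 0],
    [0, 0, 0.1, 0],
    [0, 0, 0.1, 0],
    [0, 0, 0.1, 0],
    [0, 0, 0.1, 0],
    [0, 0, 0.1, 0],
    [0, 0, 0.1, 0]
  ]
}}

```text
clock: 17.17
position: [0.6331, 0.2881, 0.0201]
ee_rot: [0.0, 0.112, 0.994, 0.0]
contact_force: [0.9, 0.2, -0.6]
width: 0.0848
gripper_force: 0.0
```

>>> {"op": "drive_tool", "data": {
  "rows": [
    [0, 0, 0, 0],
    [0, 0, 0, 0],
    [0, 0, 0, 0],
    [0, 0, 0, 0],
    [0, 0, 0, 0],
    [0, 0, 0, 0],
    [0, 0, 0, 0],
    [0, 0, 0, 0]
  ],
  "grip": 55,
  "newtons": 50
}}

```text
clock: 17.83
position: [0.633, 0.2878, 0.0204]
ee_rot: [0.0, 0.112, 0.994, -0.0]
contact_force: [-1.1, -2.1, 4.9]
width: 0.0625
gripper_force: 56.4
```

>>> {"op": "drive_tool", "data": {
  "rows": [
    [0, 0, -0.3, 0],
    [0, 0, -1, 0],
    [0, -0.3, -2.2, 0],
    [0, -1.1, -3.4, 0],
    [0, -2.3, -4.5, 0],
    [0, -3.7, -5.3, 0],
    [-0.1, -5.1, -5.8, 0],
    [-0.1, -6.5, -6, 0]
  ]
}}

```text
clock: 18.5
position: [0.6, 0.1284, 0.1716]
ee_rot: [0.002, 0.111, 0.994, 0.001]
contact_force: [0.6, -0.2, -4.9]
width: 0.0626
gripper_force: 56.6
```

>>> {"op": "drive_tool", "data": {
  "rows": [
    [0, -1.4, 0, 0],
    [0, -2.8, 0, 0],
    [0, -4.2, 0, 0],
    [-0.1, -5.5, 0, 0],
    [-0.1, -6.5, 0, 0],
    [-0.1, -7.1, 0, 0],
    [-0.1, -7.27, 0.2, 0],
    [-0.1, -7.27, 0.6, 0]
  ]
}}

```text
clock: 19.17
position: [0.5617, -0.0495, 0.1549]
ee_rot: [0.001, 0.113, 0.994, 0.0]
contact_force: [-0.0, 0.8, -4.9]
width: 0.0628
gripper_force: 56.8
```

Run:
```python
from h import *
bedframe(get_state())
```

```text
TCP from seat mm x -9.4 y -1.1 z 154.9 F x -0.2 y 0.8 z -4.9 w 62.8 g 56.8 t 19.1667
```

>>> {"op": "drive_tool", "data": {
  "rows": [
    [0, 0.02, 0.4, 0],
    [0, 0.02, 0.9, 0],
    [0, 0.02, 1.3, 0],
    [0, 0.02, 1.6, 0],
    [0, 0.02, 1.8, 0],
    [0, 0.02, 1.95, 0],
    [0, 0.02, 2.05, 0],
    [0, 0.02, 2.1, 0]
  ]
}}

```text
clock: 19.83
position: [0.5616, -0.0479, 0.1022]
ee_rot: [0.0, 0.112, 0.994, 0.0]
contact_force: [-1.1, -0.4, -5.0]
width: 0.063
gripper_force: 56.8
```

>>> {"op": "drive_tool", "data": {
  "rows": [
    [0, 0, 0.02, 0],
    [0, 0, 0.04, 0],
    [0, 0, 0.06, 0],
    [0, 0, 0.08, 0],
    [0, 0, 0.1, 0],
    [0, 0, 0.1, 0],
    [0, 0, 0.1, 0],
    [0, 0, 0.1, 0]
  ]
}}

```text
clock: 20.5
position: [0.5615, -0.0482, 0.0999]
ee_rot: [0.0, 0.112, 0.994, 0.0]
contact_force: [0.2, 0.2, -3.9]
width: 0.0626
gripper_force: 56.8
```

>>> {"op": "drive_tool", "data": {
  "rows": [
    [0, 0, 0.02, 0],
    [0, 0, 0.04, 0],
    [0, 0, 0.06, 0],
    [0, 0, 0.08, 0],
    [0, 0, 0.1, 0],
    [0, 0, 0.12, 0],
    [0, 0, 0.12, 0],
    [0, 0, 0.12, 0]
  ]
}}

```text
clock: 21.17
position: [0.5614, -0.0481, 0.0968]
ee_rot: [-0.0, 0.112, 0.994, 0.0]
contact_force: [-0.4, 0.3, -4.2]
width: 0.0626
gripper_force: 56.8
```

>>> {"op": "drive_tool", "data": {
  "rows": [
    [0, 0, 0.02, 0],
    [0, 0, 0.04, 0],
    [0, 0, 0.05, 0],
    [0, 0, 0.06, 0],
    [0, 0, 0.06, 0],
    [0, 0, 0.06, 0],
    [0, 0, 0.06, 0],
    [0, 0, 0.06, 0]
  ]
}}

```text
clock: 21.83
position: [0.5614, -0.0481, 0.0955]
ee_rot: [0.0, 0.112, 0.994, 0.0]
contact_force: [-0.4, -0.4, -2.7]
width: 0.0626
gripper_force: 56.9
```

>>> {"op": "drive_tool", "data": {
  "rows": [
    [0, 0, 0.02, 0],
    [0, 0, 0.02, 0],
    [0, 0, 0.02, 0],
    [0, 0, 0.02, 0],
    [0, 0, 0.02, 0],
    [0, 0, 0.02, 0],
    [0, 0, 0.02, 0],
    [0, 0, 0.02, 0]
  ],
  "grip": 67
}}

```text
clock: 22.5
position: [0.5615, -0.0481, 0.0949]
ee_rot: [0.0, 0.112, 0.994, 0.0]
contact_force: [-0.3, -0.3, 0.0]
width: 0.0671
gripper_force: 0.0
```

>>> {"op": "drive_tool", "data": {
  "rows": [
    [0, 0, 0, 0],
    [0, 0, 0, 0],
    [0, 0, 0, 0],
    [0, 0, 0, 0],
    [0, 0, 0, 0],
    [0, 0, 0, 0],
    [0, 0, 0, 0],
    [0, 0, 0, 0]
  ],
  "grip": 55,
  "newtons": 20
}}

```text
clock: 23.17
position: [0.5615, -0.0481, 0.0951]
ee_rot: [0.0, 0.112, 0.994, 0.0]
contact_force: [-1.0, 0.7, 5.0]
width: 0.0631
gripper_force: 22.8
```

Run:
```python
from h import *
bedframe(get_state())
```

```text
TCP from seat mm x -9.9 y 0.1 z 95.1 F x -1.2 y 0.5 z 5.0 w 63.1 g 22.8 t 23.1667
```

>>> {"op": "drive_tool", "data": {
  "rows": [
    [0, -0.01, -0.02, 0],
    [0, -0.02, -0.05, 0],
    [0, -0.03, -0.05, 0],
    [-0.06, -0.03, -0.05, 0],
    [-0.13, -0.03, -0.05, 0],
    [-0.2, -0.03, -0.05, 0],
    [-0.25, -0.03, -0.05, 0],
    [-0.28, -0.03, -0.05, 0]
  ]
}}

```text
clock: 23.83
position: [0.5684, -0.0506, 0.0959]
ee_rot: [0.0, 0.112, 0.994, 0.0]
contact_force: [0.6, 1.0, -3.7]
width: 0.0633
gripper_force: 23.2
```

Run:
```python
from h import *
bedframe(get_state())
```

```text
TCP from seat mm x -2.6 y -0.7 z 95.9 F x 0.4 y 1.2 z -3.7 w 63.3 g 23.2 t 23.8333
```

>>> {"op": "drive_tool", "data": {
  "rows": [
    [-0.03, 0, 0, 0],
    [-0.06, 0, 0, 0],
    [-0.09, 0, 0, 0],
    [-0.12, 0, 0, 0],
    [-0.15, 0, 0, 0],
    [-0.18, 0, 0, 0],
    [-0.18, 0, 0, 0],
    [-0.18, 0, 0, 0]
  ]
}}

```text
clock: 24.5
position: [0.5697, -0.0509, 0.0956]
ee_rot: [-0.003, 0.112, 0.994, 0.0]
contact_force: [-5.8, 0.8, -2.3]
width: 0.0633
gripper_force: 23.3
```

Run:
```python
from h import *
bedframe(get_state())
```

```text
TCP from seat mm x -1.3 y -0.7 z 95.6 F x -5.8 y -0.5 z -2.3 w 63.3 g 23.3 t 24.5
```

>>> {"op": "drive_tool", "data": {
  "rows": [
    [-0.03, -0.01, 0.01, 0],
    [-0.06, -0.01, 0.02, 0],
    [-0.09, -0.01, 0.02, 0],
    [-0.12, -0.01, 0.02, 0],
    [-0.14, -0.01, 0.02, 0],
    [-0.14, -0.01, 0.02, 0],
    [-0.14, -0.01, 0.02, 0],
    [-0.14, -0.01, 0.02, 0]
  ]
}}

```text
clock: 25.17
position: [0.5698, -0.0509, 0.0952]
ee_rot: [-0.006, 0.112, 0.994, 0.001]
contact_force: [-12.8, 3.2, 4.1]
width: 0.0634
gripper_force: 23.9
```

Run:
```python
from h import *
bedframe(get_state())
```

```text
TCP from seat mm x -1.2 y -0.7 z 95.2 F x -13.2 y 0.2 z 4.1 w 63.4 g 23.9 t 25.1667
```

>>> {"op": "drive_tool", "data": {
  "rows": [
    [0, 0, 0, 0],
    [0, 0, 0, 0],
    [0, 0, 0, 0],
    [0.1, 0, 0, 0],
    [0.2, 0, 0, 0],
    [0.25, 0, 0, 0],
    [0.25, 0, 0, 0],
    [0.25, 0, 0, 0]
  ],
  "grip": 72
}}

```text
clock: 25.83
position: [0.5698, -0.0511, 0.0957]
ee_rot: [0.0, 0.112, 0.994, 0.0]
contact_force: [0.7, -0.3, 0.2]
width: 0.0721
gripper_force: 0.0
```

>>> {"op": "drive_tool", "data": {
  "rows": [
    [0, 0.02, -0.1, 0],
    [0, 0.02, -0.5, 0],
    [0, 0.02, -1.2, 0],
    [0, 0.02, -2.2, 0],
    [-0.3, 0.02, -3.3, 0],
    [-1, 0.02, -4.4, 0],
    [-1.8, 0.02, -5.4, 0],
    [-2.6, 0.02, -6, 0]
  ],
  "grip": 80
}}

```text
clock: 26.5
position: [0.6349, -0.0653, 0.2505]
ee_rot: [0.003, 0.112, 0.994, -0.0]
contact_force: [1.0, 0.2, 0.5]
width: 0.0802
gripper_force: 0.0
```

>>> {"op": "drive_tool", "data": {
  "rows": [
    [-0.3, 0, 0, 0],
    [-0.5, 0, 0, 0],
    [-0.6, 0, 0, 0],
    [-0.6, 0, 0, 0],
    [-0.6, 0, 0, 0],
    [-0.6, 0, 0, 0],
    [-0.6, 0, 0, 0],
    [-0.6, 0, 0, 0]
  ]
}}

```text
clock: 27.17
position: [0.6473, -0.0682, 0.2454]
ee_rot: [-0.0, 0.112, 0.994, 0.0]
contact_force: [-0.8, 0.5, 0.0]
width: 0.0799
gripper_force: 0.0
```

Run:
```python
from h import *
s,p,d,c=shot("w7"); bedframe(s)
W=world(d,c); ex=np.array([.9744,-.225]);ey=np.array([.225,.9744])
def inbed(q): q=q-np.array([.5711,-.0505]); return np.c_[q@ex,q@ey]*1e3
m=(abs(W[...,2]-.104)<.005).astype(np.uint8); m[300:]=0
k,l,st,cc=cv2.connectedComponentsWithStats(m); i=1+np.argmax(st[1:,4]); v,u=np.nonzero(l==i); Q=inbed(ray(np.c_[u,v],c,.1033)[:,:2])
print('z',np.median(W[l==i][:,2]),'x',Q[:,0].min(),Q[:,0].max(),'y',Q[:,1].min(),Q[:,1].max(),'c',cv2.minEnclosingCircle(Q.astype(np.float32)),Q.mean(0))
P=W[l==i]; A=np.c_[P[:,:2],np.ones(len(P))]; print('slope',np.linalg.lstsq(A,P[:,2],rcond=None)[0][:2])
x0,y0=max(0,int(cc[i][0])-110),max(0,int(cc[i][1])-100)
cv2.imwrite("pics/w7c.png",cv2.resize(p[y0:y0+200,x0:x0+220,::-1],None,fx=3,fy=3,interpolation=cv2.INTER_CUBIC)); print(x0,y0)
```

```text
TCP from seat mm x 78.3 y -0.1 z 245.4 F x -0.8 y 0.3 z 0.0 w 79.9 g 0.0 t 27.1667
z 0.10424667758035124 x -30.49571953893947 31.796669425403838 y -31.285223425030928 31.71536561225021 c ((0.6273084878921509, -0.022277887910604477), 31.85219955444336) [-0.19455779 -0.04265323]
slope [0.0014019  0.00047716]
172 14
```

View pics/w7c.png

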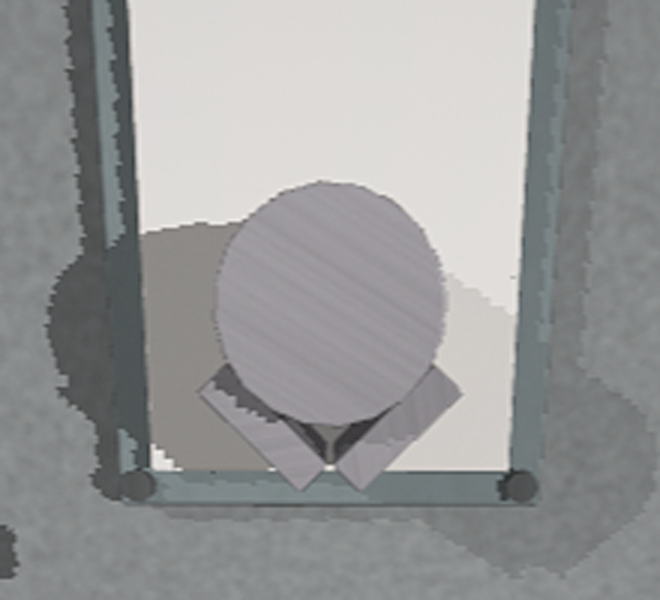

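The crop shows the block centred in the V at crop (330,302), symmetric to both faces and level. Its centre matches the die's within about 0.3 mm, so I'm handing the job in.

```bash
python3 -c "
from rig import order
print(order.sign_off())"
```

```text
the job is handed in; nothing more can be done
None
```

The die is home in the V against both faces, and the steel block lies level on top of it, also home. By my last measurements both are within about 1 mm of the seat. Both are released, the narrow die and the bottle were never touched, and the job is handed in at about 27 s; no verdict was returned.

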